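Lower the specimen arm of a sectioning saw onto its blade

TASK

Bring the saw's raised specimen arm down for the cut: press the thumb pad of the ratchet pawl down until the pawl throws over and stays clear of the toothed wheel, then push the arm gently down by its black grip bar until the steel bar stock in its chuck rests on the blade, and leave the pawl thrown clear so that the arm can sink as it cuts. Only press and push: grip and lift nothing, and neither slam the arm nor force it hard into the thin blade. Do not touch the blade, and leave the small things round the saw where they are.

Things in the scene. Friction and masses are not known exactly. Their poses are not given: they have to be found in the camera images.
- saw: small sectioning saw fixed to the bench: white motor housing (90 x 250 mm, top 116 mm high) on a grey base 210 x 260 mm; before it a coolant pan, blade, specimen arm and ratchet. Origin: on the bench under the mechanism; z up, x to the back (front faces the robot), y from the arm's pivot towards its grip. A grey plate at x 29 to 40 mm, y -138 to -20 mm, up to z 225 mm carries both hinge pins.
- blade: thin wafering blade, an upright disc on its spindle (motor off) 100 mm across and 2 mm thick with a brass-coloured rim, in the saw's y-z plane in front of the arm, its top 125 mm above the bench. Origin: centre of the disc; x along the spindle. Not to be touched by the robot.
- pivot_axis (a point): point on the specimen arm's hinge axis (which runs along the saw's x), in the plane of the arm's bar, 165 mm above the bench
- specimen_arm_hinge (a joint): hinge of the specimen arm, rad: 0 = level, bar stock on the blade; grows upwards (start 0.3 to 0.65). A chuck holds 22 mm steel bar stock 115 mm from the pivot; a 45-tooth wheel, 100 mm across, turns with the arm. Nearly balanced and stiff: it stays where left and yields to about 3 N down on the grip once the pawl is clear; with the pawl engaged it sinks at most one tooth (0.14), then locks.
- specimen_arm: the swinging arm: an aluminium bar 14 mm thick with a steel balance weight behind the pivot and a chuck below; across its free end a black round grip bar, 22 mm thick, 70 mm long, along the saw's x, 185 mm from the pivot axis, 165 to 290 mm above the bench. Origin on the pivot axis (20 mm behind the bar's plane); y along the bar to the grip, x along the axis.
- grip_axis (a point): middle of the grip bar, on its centre line (its top is 11 mm higher)
- pawl_hinge (a joint): hinge of the ratchet pawl, rad: 0 to 0.1 = nose in the teeth (engaged); clear of all teeth above 0.15; 0.60 = thrown clear against its stop. Over-centre spring: let go below about 0.22 it springs back into the teeth, past about 0.38 it throws over to its stop and stays there; in between it may hang at its dead point. It takes about 4 N on the pad at first (8 N if the arm bears on the tooth).
- pawl_axis (a point): point on the pawl's hinge axis (along the saw's x) in the middle of the pawl's thickness, 212 mm above the bench; the pad turns about it at a radius of 55 mm
- pawl: steel ratchet pawl above the toothed wheel; origin on its hinge axis, x along it. Its tail ends in a ribbed thumb pad, 26 x 28 x 6 mm, on the right-hand (-y) side of the saw away from the arm; it slopes 0.3 rad up outwards when engaged, 0.3 rad down when thrown, and moves down 32 mm in all.
- pad_top (a point): middle of the pad's upper face: about 230 mm above the bench when the pawl is engaged, about 198 mm when it is thrown
- mount_1: loose black resin specimen mount, a disc 30 mm across and 18 mm high, standing on the bench right of the saw; origin: centre of its underside. Leave alone.
- hex_key: loose L-shaped hex key, 28 x 84 x 6 mm, lying on the bench right of the saw; origin: centre of its underside. Leave alone.
- loupe: loose white stand loupe, 40 mm across and 36 mm high, right of the saw towards the back; origin: centre of its underside. Leave alone.
- oil_bottle: loose small dark bottle with white cap, 28 mm across and 68 mm high, left of the saw; origin: centre of its underside. Leave alone.

How it is judged (in metres and radians):
On the way, in this order (a step that is already met when the one before it is completed fails the run):
1. the pawl is thrown clear of the teeth while the arm is still raised (value of joint pawl_hinge above 0.45 rad and value of joint specimen_arm_hinge above 0.14 rad), for 0.2 s.
2. the arm is pushed down, the pawl still clear, until the bar stock rests on the blade (value of joint pawl_hinge above 0.45 rad and value of joint specimen_arm_hinge below 0.02 rad), for 0.2 s.
At the end, for the whole second after the job is handed in: The arm stands still within 0.02 rad (about 2 mm at the bar stock) of resting on the blade, the pawl is thrown clear (above 0.45 rad), and the four loose things are within 15 mm of where they stood (all of step 2 and value of joint specimen_arm_hinge above -0.03 rad and velocity of joint specimen_arm_hinge between -0.02 and 0.02 rad/s and distance of each of mount_1, hex_key, loupe, oil_bottle from where it was at the start of the episode below 0.015 m); the robot touches nothing.
It fails at once if the fingers or the arm of the robot touch the blade (contact force between any of the fingers, the arm and blade above 1 N).
It fails at once if the specimen arm is slammed down (faster than 1.5 rad/s) or forced into the blade (over 40 N) (contact force between blade and anything else above 40 N or velocity of joint specimen_arm_hinge below -1.5 rad/s).
It fails at once if the specimen arm is lifted by the fingers ((velocity of joint specimen_arm_hinge above 0.2 rad/s and contact force between the fingers and specimen_arm above 0.3 N) or value of joint specimen_arm_hinge above 0.7 rad).
It fails at once if the specimen arm or the pawl is squeezed or rammed (over 40 N) (contact force between the fingers and specimen_arm above 40 N or contact force between the fingers and pawl above 40 N).
It fails at once if a bystander is lifted, knocked over or pushed away (distance of any of mount_1, hex_key, loupe, oil_bottle from where it was at the start of the episode above 0.02 m).
It also fails if it takes over 40 s, if anything falls off the work surface, if the arm or the gripper's body presses on something with over 40 N, if the wrist force passes 120 N, or if a joint passes its speed limit or range.

ROBOT

A 6-joint arm with a two-finger parallel gripper is mounted at the origin on a cart in front of the work surface, level with it; the furniture and walls round the work are solid. World frame = base frame: x ahead of the robot, y to its left, z up, the work surface at z = 0. Lengths are in m, angles in degrees, forces in N, time in s.
With the tool pointing down it reaches from about 0.35 to 0.95 m from the base axis. Payload 17.4 kg.
Tool frame: the origin (TCP) lies between the finger pads; the fingertips stand 25 mm ahead of it and the grasp point (between the pads) lies 6 mm ahead of it (arm.tcp_to_tips is the distance from the TCP to the fingertips, in m); z points along the fingers, y is the line along which they close (so a half turn about z gives the same grasp; the last joint's range is limited). The gripper opens to 93 mm and grips with 3 to 60 N. Pads are 15 mm wide; open, the fingers measure 128 mm over their backs; the gripper's body (75 mm by 188 mm) begins 65 mm behind the grasp point.
Start: joints at [-73.786, 6.646, 82.598, -0, 90.757, -2.166], TCP at [0.213, -0.641, 0.218] pointing down, gripper open.
Joint ranges: [-162.19, 162.19], [-47.58, 125.68], [4.15, 143.07], [-65.23, 245.23], [0.69, 171.88], [-170.13, 170.13]. Speed limits (degrees/s): [108.29, 108.29, 127.2, 180, 180, 180].

INTERFACE

Orientations are given as [roll, pitch, yaw] about the fixed x, y, z axes, in that order (R = Rz(yaw) Ry(pitch) Rx(roll)).
In Python, from plant import arm gives the robot as it stands.
- The arm moves only by the shell command python3 -m jog 'ROWS' [OPENING] [FORCE]. ROWS is JSON, a list of rows, each a list of 6 numbers: the shift along the tool's x, y, z in cm, then the turn, a rotation vector about the tool's x, y, z in rad. In form: [[x, y, z, ax, ay, az], ...]. A call has 1 to 12 rows; each row is the pose to reach, as a shift and turn from the pose commanded when the call began, along the tool's axes at that moment; what a row does not reach only later rows make up. A row lasts 1/10 s, in which the tool goes at most 50 mm and 8.59 degrees, less where a joint would pass 70% of its speed; a pose out of reach is approached as far as the arm can. A call with a gripper value outside its range is refused whole. OPENING is the opening, from -1 (shut) to 1 (fully open), set as the call begins (- or left out, the last holds). The fingers move at their own pace and stop on an object; FORCE is the grip in N (left out, the last holds). Time passes only in rows, so rows that repeat a pose let the fingers close. It gives the time, the measured TCP pose, the force, the opening and the grip force at its end, in the units of the state.
- arm.get_obs(): the state, without advancing time (a new reading comes with each control period).
- arm.grab_frame(name): name is "side" or "top" or "wrist"; returns a dict with "img" (384x512x3 uint8, red, green, blue), "range_z" (384x512 float32, m along the optical axis (not along the pixel's ray), 0 where there is no reading), "K" (3x3 intrinsics, pixels), "view" (4x4, takes a point from world to camera coordinates); the wrist camera has in their place "T_tool_cam" (4x4, takes a point from camera to tool coordinates, whose origin is the TCP and whose axes are the flange's). Camera axes: x right, y up, looking along -z (the intrinsics and any distortion apply to the point x, -y, -z); pixel columns grow to the right and rows downward; lengths in m; the calibration is good to about 2 mm. A picture is of the moment at which its call begins: read the wrist's pose just before it.
- arm.sign_off(): hands the job in; it is judged then, once.
The state is a dict: "time_s": time; "q": joint angles; "qd": joint speeds; "joint_torque": joint torques, N m; "tcp_pos": TCP position; "tcp_rot": TCP orientation; "wrist_force": force on the tool from outside, world axes, zero at the start; "torque": the same for the moment, N m; "gripper_width": opening from 0.0 (shut) to 1.0 (fully open); "grasp_force": force on a finger pad.
Only numpy, scipy, OpenCV 4.12 (cv2) and the standard library are available. Lean on these libraries where they do the work, as an engineer would, in place of code of your own. Each camera call takes 0.05 s, during which the arm holds its last target. There are 200 camera calls.

## Working session

There is one attempt and no reset: what is moved stays moved. The work goes in short steps, Python scripts to look and compute and a shell command to move; the robot and the scene stay as the last step left them, time stands still between calls to the robot, and variables do not carry over. Pictures are saved under pics/ and viewed, at most 14 in all, crops included, and the job is handed in when it is done.

```bash
mkdir -p pics; cat > h.py <<'E'
import numpy as np,cv2
from plant import arm
def grab(n,name=None):
    o=arm.get_obs(); f=arm.grab_frame(n); np.savez('pics/%s.npz'%(name or n),**{k:v for k,v in f.items()},p=o['tcp_pos'],r=o['tcp_rot'])
    cv2.imwrite('pics/%s.png'%(name or n),f['img'][:,:,::-1]); return f
def pt(name,u,v,w=1):
    f=np.load('pics/%s.npz'%name); K=f['K']; a=f['range_z'][v-w:v+w+1,u-w:u+w+1]; z=np.median(a[a>0])
    c=np.array([(u-K[0,2])/K[0,0]*z,-(v-K[1,2])/K[1,1]*z,-z,1])
    return (np.linalg.inv(f['view'])@c)[:3]
E
python3 - <<'E'
from h import *
for n in('side','top'): f=grab(n); print(n,f.keys())
a=cv2.imread('pics/side.png');b=cv2.imread('pics/top.png')
print(arm.get_obs())
E
```

```text
side dict_keys(['img', 'range_z', 'K', 'view'])
top dict_keys(['img', 'range_z', 'K', 'view'])
{'time_s': 0.1, 'q': array([-7.37846016e+01,  6.67191316e+00,  8.26302902e+01, -1.96585479e-03,
        9.07558502e+01, -2.16404167e+00]), 'qd': array([-0.00127372, -0.13488764, -0.13395331,  0.01190865, -0.10798547,
        0.01350377]), 'joint_torque': array([ 2.45439849e-03, -7.22894883e+01, -6.23866725e+01,  7.80987251e-02,
        2.26694264e-02, -4.97875328e-05]), 'tcp_pos': array([ 0.21278659, -0.64040319,  0.21689033]), 'tcp_rot': array([-1.79941914e+02, -2.27835106e-04,  1.83794150e+01]), 'wrist_force': array([-0.78480282,  0.5363485 ,  0.2994125 ]), 'torque': array([-0.00463198, -0.02006009,  0.02859136]), 'grasp_force': 0.0, 'gripper_width': 0.9967367670798171}
```

View pics/side.png

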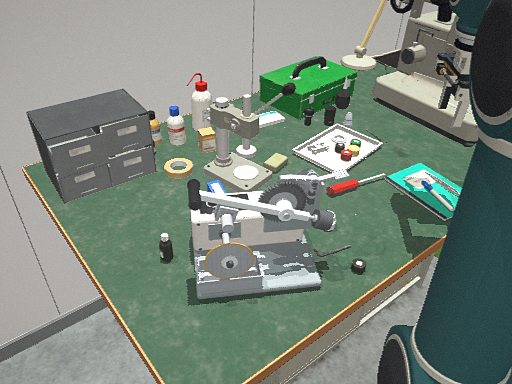

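View pics/top.png

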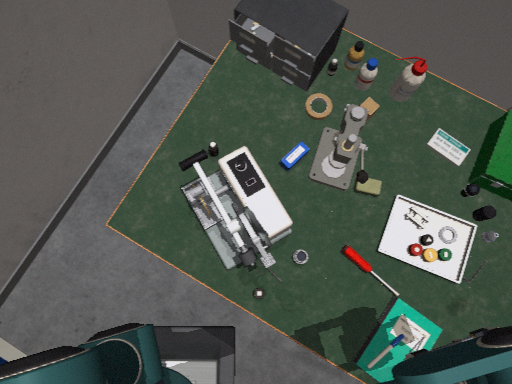

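The side view shows the raised arm's grip at about (194,193), the toothed wheel at (284,195) and the pawl near (325,180). In the top view the grip is at (193,159) and the pawl tail near (265,258). I'll enlarge both.

```bash
python3 - <<'E'
import cv2,numpy as np
a=cv2.imread('pics/side.png')[160:270,180:360];b=cv2.imread('pics/top.png')[140:285,170:320]
a=cv2.resize(a,None,fx=4,fy=4,interpolation=2);b=cv2.resize(b,None,fx=4,fy=4,interpolation=2)
cv2.imwrite('pics/a.png',a);cv2.imwrite('pics/b.png',b)
E
```

```text
(no output)
```

View pics/a.png

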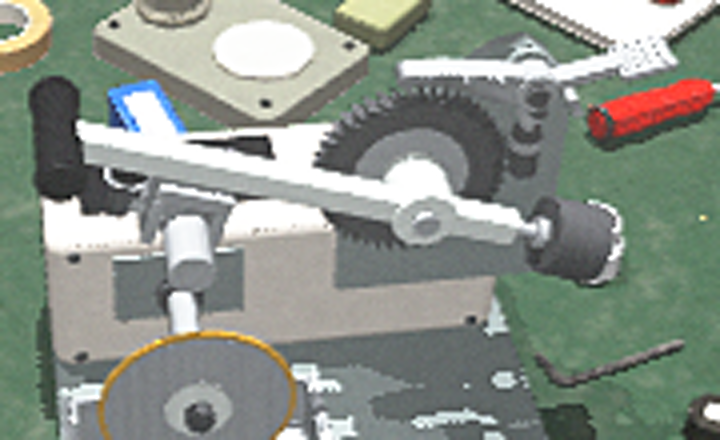

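View pics/b.png

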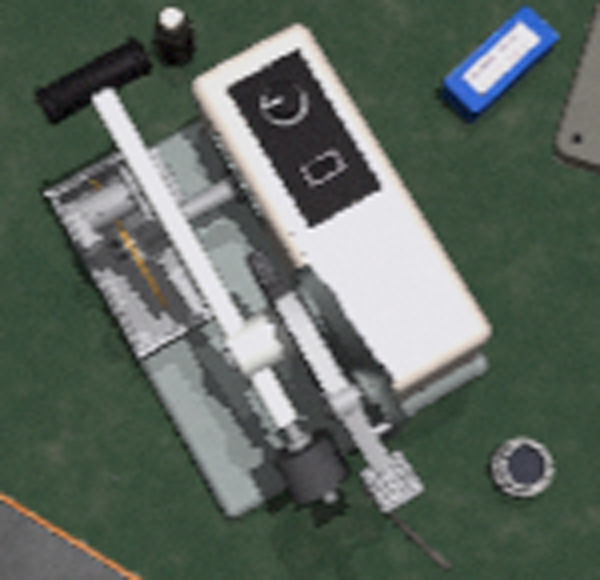

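In the enlarged crops the pad centre is at top (268,260) and side (341,174). The grip is at top (193,160), with ends at (181,167) and (206,153). The arm boss is at (233,226) and the loupe at (301,257).

```bash
python3 - <<'E'
from h import *
np.set_printoptions(precision=4,suppress=True)
for n,l in(('top',[('pad',268,260),('grip',193,160),('gfront',183,166),('gback',204,154),('bar1',200,170),('bar2',226,220),('pawl',256,240),('nose',243,215),('hous',230,155),('weight',248,257),('loupe',301,257),('bottle',213,145),('mount',259,293)]),('side',[('pad',341,174),('grip',194,194),('bar',230,202)])):
    for a,u,v in l: print(n,a,pt(n,u,v))
E
```

```text
top pad [ 0.4021 -0.2873  0.2284]
top grip [ 0.6297 -0.1129  0.2389]
top gfront [ 0.6153 -0.0901  0.2378]
top gback [ 0.6442 -0.1381  0.2397]
top bar1 [ 0.6095 -0.1282  0.2255]
top bar2 [ 0.4984 -0.1889  0.1827]
top pawl [ 0.4468 -0.2604  0.2237]
top nose [ 0.5029 -0.2304  0.2286]
top hous [ 0.6826 -0.1912  0.1176]
top weight [ 0.4129 -0.242   0.1582]
top loupe [ 0.4224 -0.3843  0.0323]
top bottle [ 0.7278 -0.1401  0.0684]
top mount [ 0.3263 -0.271   0.0187]
side pad [ 0.3997 -0.2826  0.2276]
side grip [ 0.6261 -0.1     0.2381]
side bar [ 0.5735 -0.1389  0.2079]
```

```bash
python3 -m jog '[[0,0,-4,0,0,0],[2,-2,-8,0,0,0],[5,-5,-9,0,0,-0.1],[8,-8,-9,0,0,-0.2],[11,-11,-9,0,0,-0.2],[14,-14,-9,0,0,-0.2],[17,-17,-9,0,0,-0.2],[20,-20,-9,0,0,-0.2],[23,-23,-9,0,0,-0.2],[26,-25.5,-9,0,0,-0.2],[28.7,-27.6,-9,0,0,-0.2],[28.7,-27.6,-9,0,0,-0.2]]' -1 20; python3 - <<'E'
from h import *
np.set_printoptions(precision=4,suppress=True)
f=grab('side','s2');o=arm.get_obs();print(o['tcp_pos'],o['tcp_rot'],o['time_s'],o['gripper_width'],o['wrist_force'],arm.tcp_to_tips)
T=np.array(o['tcp_pos'])
cv2.imwrite('pics/s2c.png',cv2.resize(f['img'][110:260,180:380,::-1],None,fx=4,fy=4,interpolation=2))
E
```

```text
time_s: 1.3
tcp_pos: [0.3996, -0.2854, 0.3076]
tcp_rot: [-180.0, -0.0, 30.0]
wrist_force: [-0.3, -0.1, 1.2]
gripper_width: 0.029
grasp_force: 0.0
[ 0.3988 -0.2868  0.3075] [-179.9982   -0.002    30.0051] 1.35 0.011285929951224963 [ 0.7108 -0.074   0.6637] 0.025
```

View pics/s2c.png

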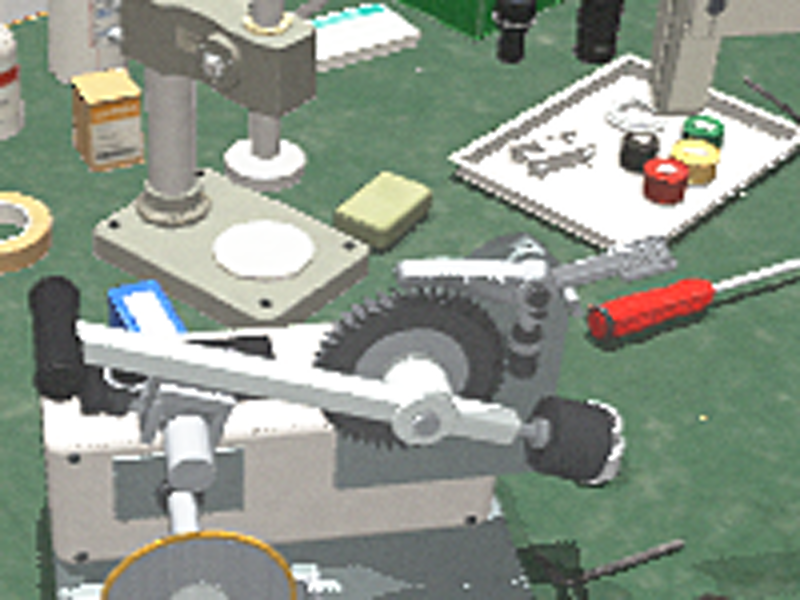

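The fingertips show at crop (680,105), above and right of the pad at (645,258). I'll check the alignment by projecting the TCP line.

```bash
python3 - <<'E'
from h import *
f=np.load('pics/s2.npz');K=f['K'];V=f['view']
for p in[(.3988,-.2868,.2825),(.3988,-.2868,.228),(.401,-.285,.228)]:
    c=V@np.array([*p,1]);u=K[0,0]*c[0]/-c[2]+K[0,2];v=K[1,2]-K[1,1]*c[1]/-c[2];print((u-180)*4,(v-110)*4)
# pad cloud from top depth
g=np.load('pics/top.npz')
P=np.array([pt('top',u,v,0) for v in range(250,272) for u in range(256,282) if g['range_z'][v,u]>0])
P=P[(P[:,2]>.205)&(P[:,2]<.25)]; c,s=np.cos(np.pi/6),np.sin(np.pi/6)
a=P[:,:2]@np.array([c,s]);b=P[:,:2]@np.array([s,-c])
m=a<np.percentile(a,100);print(np.c_[np.histogram(a,12)[0],np.histogram(a,12)[1][1:]])
m=a<a.min()+.024;print(a.min(),b[m].min(),b[m].max())
t=np.array([.3988,-.2868]);print(t@[c,s],t@[s,-c])
E
```

```text
665.2111393234927 156.6076481058236
647.7827008662916 251.23753285214718
642.556532494865 252.1375539849471
[[19.          0.19572937]
 [20.          0.19932901]
 [19.          0.20292864]
 [19.          0.20652827]
 [19.          0.21012791]
 [18.          0.21372754]
 [20.          0.21732718]
 [14.          0.22092681]
 [ 9.          0.22452645]
 [ 8.          0.22812608]
 [ 7.          0.23172572]
 [ 5.          0.23532535]]
0.19212973570751804 0.4353017382885327 0.46102939165419266
0.2019709310292342 0.447776085805377
```

```bash
python3 -m jog '[[0,0,1,0,0,0],[0,0,2,0,0,0],[0,0,3,0,0,0],[0,0,4,0,0,0],[0,0,4.3,0,0,0],[0,0,4.3,0,0,0]]'; python3 - <<'E'
from h import *
f=grab('side','s3');print(arm.get_obs()['tcp_pos'])
cv2.imwrite('pics/s3c.png',cv2.resize(f['img'][120:220,260:380,::-1],None,fx=5,fy=5,interpolation=2))
E
```

```text
time_s: 1.95
tcp_pos: [0.3979, -0.2882, 0.2639]
tcp_rot: [-180.0, 0.0, 29.8]
wrist_force: [-0.0, 0.8, -0.0]
gripper_width: 0.002
grasp_force: 0.0
[ 0.39806092 -0.28826204  0.26452062]
```

View pics/s3c.png

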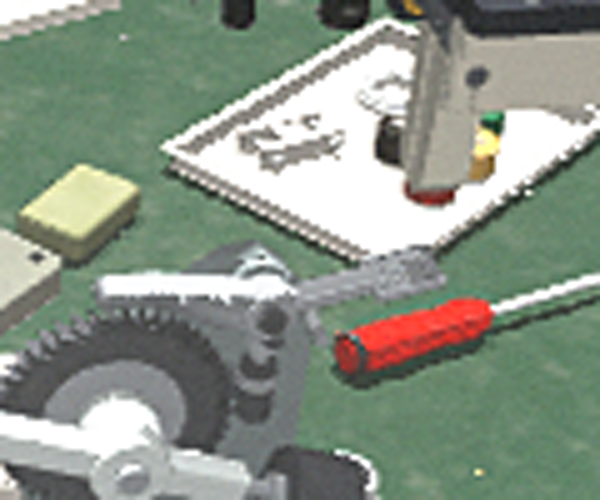

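The fingertip bottom is at crop (440,190), higher above the pad at (412,268) than I expected. I'll measure it with depth.

```bash
python3 - <<'E'
from h import *
np.set_printoptions(precision=4,suppress=True)
for u,v in[(346,155),(349,155),(348,150),(352,150),(348,145),(341,174)]: print(u,v,pt('s3',u,v,0))
f=grab('top','t3')
for u in range(262,282,3): print([pt('t3',u,v,0)[2].round(3) for v in (254,258,262,266)])
E
```

```text
346 155 [ 0.396  -0.2755  0.2768]
349 155 [ 0.3906 -0.2755  0.2782]
348 150 [ 0.3936 -0.2709  0.2911]
352 150 [ 0.3871 -0.2774  0.289 ]
348 145 [ 0.3954 -0.2719  0.3008]
341 174 [ 0.3999 -0.2846  0.2262]
[np.float64(0.611), np.float64(0.61), np.float64(0.606), np.float64(0.604)]
[np.float64(0.614), np.float64(0.61), np.float64(0.609), np.float64(0.607)]
[np.float64(0.614), np.float64(0.611), np.float64(0.61), np.float64(0.608)]
[np.float64(0.615), np.float64(0.612), np.float64(0.609), np.float64(0.606)]
[np.float64(0.617), np.float64(0.615), np.float64(0.613), np.float64(0.612)]
[np.float64(0.617), np.float64(0.616), np.float64(0.614), np.float64(0.614)]
[np.float64(0.617), np.float64(0.617), np.float64(0.616), np.float64(0.613)]
```

Lateral alignment is right, but the visible tip sits near z≈0.265, so I'll descend by feel.

```bash
python3 -m jog '[[0,0,0.4,0,0,0],[0,0,0.8,0,0,0],[0,0,1.0,0,0,0],[0,0,1.0,0,0,0]]'; for i in 1 2; do :; done; python3 -m jog '[[0,0,0.3,0,0,0],[0,0,0.6,0,0,0],[0,0,0.6,0,0,0]]'
```

```text
time_s: 2.45
tcp_pos: [0.3981, -0.2881, 0.2541]
tcp_rot: [-180.0, 0.0, 29.8]
wrist_force: [0.5, -0.3, 0.3]
gripper_width: 0.008
grasp_force: 0.0
time_s: 2.75
tcp_pos: [0.3981, -0.2881, 0.2481]
tcp_rot: [-180.0, 0.0, 29.8]
wrist_force: [0.2, 0.3, -0.0]
gripper_width: 0.008
grasp_force: 0.0
```

```bash
python3 -m jog '[[0,0,0.3,0,0,0],[0,0,0.6,0,0,0],[0,0,0.6,0,0,0]]'; python3 -m jog '[[0,0,0.3,0,0,0],[0,0,0.6,0,0,0],[0,0,0.6,0,0,0]]'; python3 - <<'E'
from h import *
f=grab('side','s4');print(arm.get_obs()['wrist_force'])
cv2.imwrite('pics/s4c.png',cv2.resize(f['img'][120:220,260:380,::-1],None,fx=5,fy=5,interpolation=2))
E
```

```text
time_s: 3.05
tcp_pos: [0.3981, -0.2881, 0.242]
tcp_rot: [-180.0, 0.0, 29.8]
wrist_force: [0.1, -1.0, 0.1]
gripper_width: 0.006
grasp_force: 0.0
time_s: 3.35
tcp_pos: [0.3981, -0.2881, 0.236]
tcp_rot: [-180.0, 0.0, 29.8]
wrist_force: [-0.9, -0.3, -0.8]
gripper_width: 0.005
grasp_force: 0.0
[ 0.62333393 -0.30541564  0.29422943]
```

View pics/s4c.png

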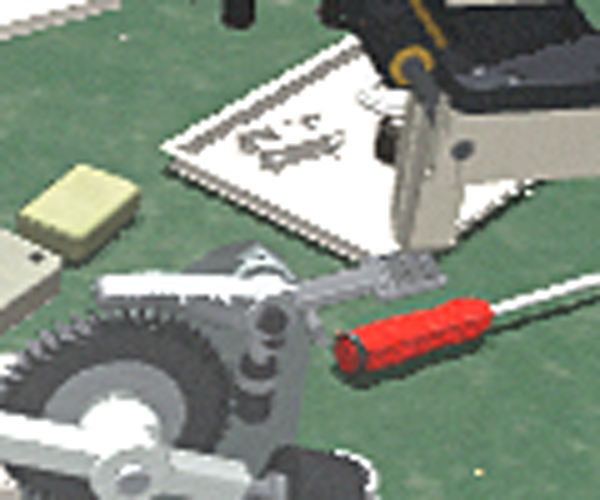

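The tip is now just above the pad: finger bottom at crop (425,248), pad centre at (412,270). I'll shift 3 mm inward and press.

```bash
python3 -m jog '[[0.3,0,0,0,0,0],[0.3,0,0.2,0,0,0],[0.3,0,0.4,0,0,0],[0.3,0,0.6,0,0,0],[0.3,0,0.8,0,0,0],[0.3,0,0.8,0,0,0]]'; python3 -m jog '[[0,0,0.2,0,0,0],[0,0,0.4,0,0,0],[0,0,0.6,0,0,0],[0,0,0.6,0,0,0]]';  python3 -m jog '[[0,0,0.2,0,0,0],[0,0,0.4,0,0,0],[0,0,0.6,0,0,0],[0,0,0.6,0,0,0]]'
```

```text
time_s: 4.0
tcp_pos: [0.4007, -0.2867, 0.2283]
tcp_rot: [-180.0, 0.0, 29.8]
wrist_force: [0.5, -0.2, 1.5]
gripper_width: 0.003
grasp_force: 0.2
time_s: 4.4
tcp_pos: [0.4007, -0.2867, 0.2222]
tcp_rot: [-180.0, 0.0, 29.8]
wrist_force: [0.2, -0.9, 0.5]
gripper_width: 0.006
grasp_force: 0.4
time_s: 4.8
tcp_pos: [0.4007, -0.2865, 0.216]
tcp_rot: [-180.0, 0.0, 29.8]
wrist_force: [0.3, 0.0, 0.6]
gripper_width: 0.009
grasp_force: 0.0
```

```bash
python3 - <<'E'
from h import *
f=grab('side','s5');print(arm.get_obs()['wrist_force'])
cv2.imwrite('pics/s5c.png',cv2.resize(f['img'][120:220,260:380,::-1],None,fx=5,fy=5,interpolation=2))
E
```

```text
[ 0.13975284 -0.31004325  0.30184141]
```

View pics/s5c.png

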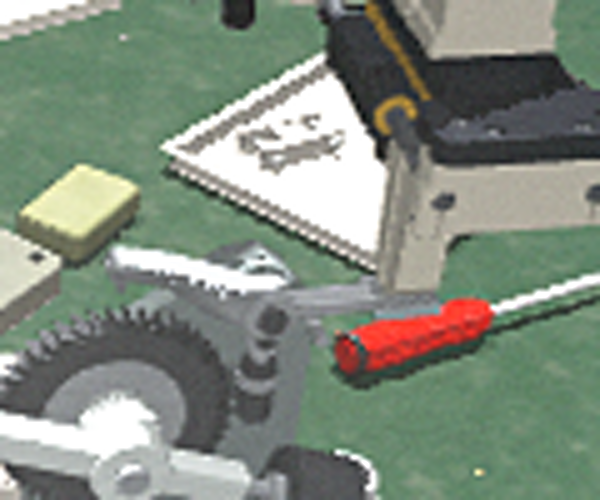

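The nose is lifted, at crop (120,258), and the pad is about level near its dead point. I'll press about 10 mm further.

```bash
python3 -m jog '[[0,0,0.3,0,0,0],[0,0,0.6,0,0,0],[0,0,0.9,0,0,0],[0,0,1.1,0,0,0],[0,0,1.1,0,0,0],[0,0,1.1,0,0,0]]'; python3 -m jog '[[0,0,-0.5,0,0,0],[0,0,-2,0,0,0],[0,0,-5,0,0,0],[0,0,-9,0,0,0],[0,0,-11,0,0,0],[0,0,-11,0,0,0]]'; python3 - <<'E'
from h import *
np.set_printoptions(precision=4,suppress=True)
f=grab('side','s6');print(arm.get_obs()['tcp_pos'])
cv2.imwrite('pics/s6c.png',cv2.resize(f['img'][120:250,180:360,::-1],None,fx=4,fy=4,interpolation=2))
E
```

```text
time_s: 5.45
tcp_pos: [0.4008, -0.2867, 0.2055]
tcp_rot: [-180.0, 0.0, 29.8]
wrist_force: [-0.2, 0.2, -0.2]
gripper_width: 0.009
grasp_force: 0.0
time_s: 6.05
tcp_pos: [0.4013, -0.2871, 0.3201]
tcp_rot: [179.7, -0.1, 29.8]
wrist_force: [0.2, -0.5, -0.3]
gripper_width: 0.003
grasp_force: 0.0
[ 0.4011 -0.2869  0.3178]
```

View pics/s6c.png

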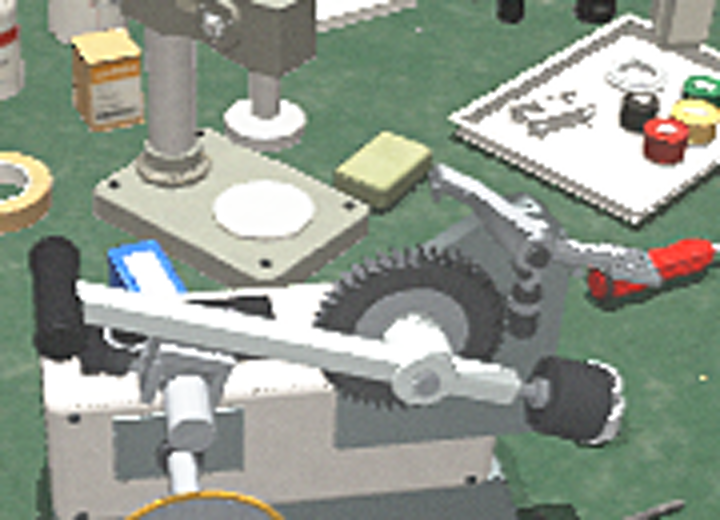

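The pawl is thrown: nose up at crop (437,175), pad sloping down at (640,262), arm still raised. Next I go over to the grip.

```bash
python3 -m jog '[[2,-0.3,0,0,0,0],[5,-0.7,0,0,0,0],[8,-1,0,0,0,0],[12,-1.5,0,0,0,0],[16,-2,0,0,0,0],[20,-2.5,0,0,0,0],[24,-3,0,0,0,0],[27,-3.5,1,0,0,0],[28.5,-3.6,2.5,0,0,0],[28.5,-3.6,4,0,0,0],[28.5,-3.6,5,0,0,0],[28.5,-3.6,5,0,0,0]]'; python3 - <<'E'
from h import *
np.set_printoptions(precision=4,suppress=True)
f=grab('side','s7');print(arm.get_obs()['tcp_pos'])
cv2.imwrite('pics/s7c.png',cv2.resize(f['img'][120:250,150:340,::-1],None,fx=4,fy=4,interpolation=2))
E
```

```text
time_s: 7.3
tcp_pos: [0.6288, -0.1144, 0.2636]
tcp_rot: [-179.9, 0.1, 29.8]
wrist_force: [-0.3, 0.4, 0.6]
gripper_width: 0.006
grasp_force: 0.0
[ 0.6291 -0.1145  0.2651]
```

View pics/s7c.png

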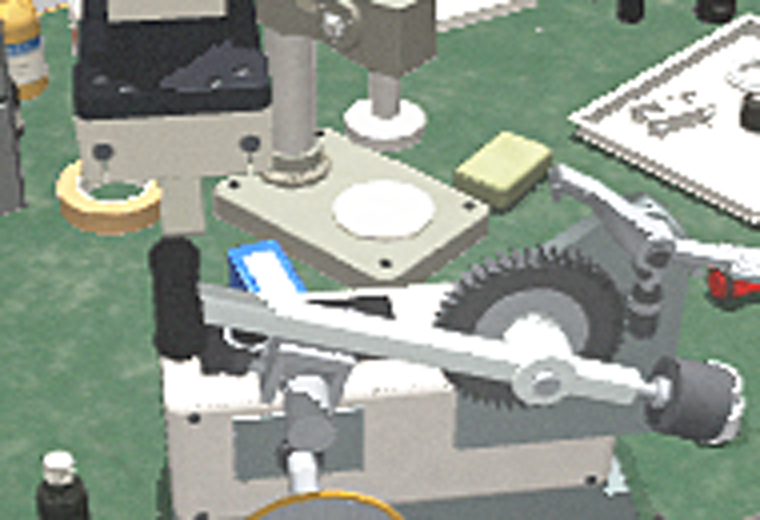

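The finger is above the grip: tips at crop (183,232), grip centre at (175,300). I'll push down while following the arc.

```bash
python3 -m jog '[[0.2,0,0.7,0,0,0],[0.2,0,1.4,0,0,0],[0.2,0,1.8,0,0,0],[0.2,0,2.1,0,0,0],[0.2,0,2.4,0,0,0],[0.2,0,2.7,0,0,0],[0.3,0,3.0,0,0,0],[0.3,0,3.3,0,0,0],[0.4,0,3.6,0,0,0],[0.5,0,3.9,0,0,0],[0.5,0,3.9,0,0,0]]'; python3 -m jog '[[0,0,0.3,0,0,0],[0.1,0,0.6,0,0,0],[0.1,0,0.9,0,0,0],[0.2,0,1.2,0,0,0],[0.3,0,1.5,0,0,0],[0.3,0,1.8,0,0,0],[0.4,0,2.1,0,0,0],[0.5,0,2.4,0,0,0],[0.5,0,2.7,0,0,0],[0.6,0,3.0,0,0,0],[0.6,0,3.0,0,0,0]]'
```

```text
time_s: 8.45
tcp_pos: [0.6344, -0.111, 0.2261]
tcp_rot: [-180.0, 0.0, 29.8]
wrist_force: [0.9, -0.1, 0.6]
gripper_width: 0.006
grasp_force: 0.4
time_s: 9.55
tcp_pos: [0.6395, -0.1081, 0.1958]
tcp_rot: [-180.0, 0.0, 29.8]
wrist_force: [0.8, -0.4, 0.8]
gripper_width: 0.005
grasp_force: 0.0
```

```bash
python3 - <<'E'
from h import *
np.set_printoptions(precision=4,suppress=True)
f=grab('side','s8');print(arm.get_obs()['tcp_pos'],arm.get_obs()['wrist_force'])
cv2.imwrite('pics/s8c.png',cv2.resize(f['img'][120:250,150:340,::-1],None,fx=4,fy=4,interpolation=2))
f=grab('top','t8')
for u,v in((204,178),(215,200),(226,220)): print(pt('t8',u,v))
E
```

```text
[ 0.6395 -0.1081  0.196 ] [ 0.6475 -0.1195 -0.5285]
[ 0.6    -0.1336  0.1891]
[ 0.547  -0.1612  0.1826]
[ 0.4995 -0.1884  0.1757]
```

View pics/s8c.png

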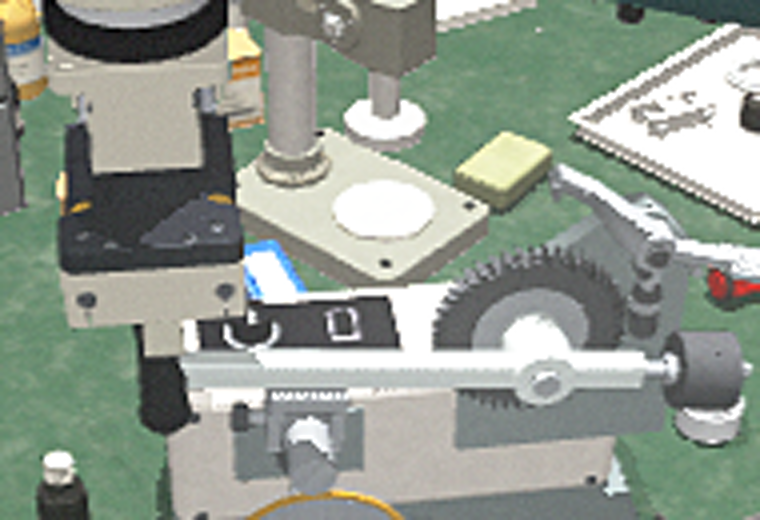

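The slope is 0.117 rad, so about 21 mm remain at the grip and the pawl is still clear. I'll go slowly and watch the force.

```bash
python3 -m jog '[[0,0,0.3,0,0,0],[0,0,0.6,0,0,0],[0.1,0,0.9,0,0,0],[0.1,0,1.2,0,0,0],[0.1,0,1.4,0,0,0],[0.1,0,1.6,0,0,0],[0.1,0,1.6,0,0,0]]'; python3 -m jog '[[0,0,0.1,0,0,0],[0,0,0.2,0,0,0],[0,0,0.2,0,0,0]]'; python3 - <<'E'
from h import *
np.set_printoptions(precision=4,suppress=True)
f=grab('top','t9');q=[pt('t9',u,v) for u,v in((204,178),(208,186),(212,194),(220,209),(226,220))]
q=np.array(q);d=(q[:,:2]-q[-1,:2])@[.866,.5];print(q[:,2],np.polyfit(d,q[:,2],1),arm.get_obs()['wrist_force'])
E
```

```text
time_s: 10.35
tcp_pos: [0.6404, -0.1077, 0.1802]
tcp_rot: [-180.0, 0.0, 29.8]
wrist_force: [-0.2, 0.5, -0.1]
gripper_width: 0.004
grasp_force: 0.1
time_s: 10.65
tcp_pos: [0.6404, -0.1076, 0.1784]
tcp_rot: [-180.0, 0.0, 29.8]
wrist_force: [1.6, 0.8, 1.6]
gripper_width: 0.006
grasp_force: 0.6
[0.1765 0.1763 0.176  0.1761 0.1755] [0.0071 0.1756] [-0.2047  0.505   1.3159]
```

```bash
python3 -m jog '[[0,0,0.05,0,0,0],[0,0,0.1,0,0,0],[0,0,0.1,0,0,0]]';python3 -m jog '[[0,0,0.05,0,0,0],[0,0,0.1,0,0,0],[0,0,0.1,0,0,0]]'
```

```text
time_s: 11.0
tcp_pos: [0.6405, -0.1076, 0.1775]
tcp_rot: [-180.0, -0.0, 29.8]
wrist_force: [0.1, 0.5, 1.8]
gripper_width: 0.007
grasp_force: 1.1
time_s: 11.3
tcp_pos: [0.6405, -0.1076, 0.1765]
tcp_rot: [-180.0, -0.0, 29.8]
wrist_force: [1.4, 0.6, 2.3]
gripper_width: 0.006
grasp_force: 1.1
```

```bash
python3 -m jog '[[0,0,0.05,0,0,0],[0,0,0.1,0,0,0],[0,0,0.1,0,0,0]]';python3 -m jog '[[0,0,0.05,0,0,0],[0,0,0.05,0,0,0],[0,0,0.05,0,0,0]]'; python3 - <<'E'
from h import *
np.set_printoptions(precision=4,suppress=True)
f=grab('top','t10');q=[pt('t10',u,v) for u,v in((204,178),(208,186),(212,194),(220,209),(226,220))]
q=np.array(q);d=(q[:,:2]-q[-1,:2])@[.866,.5];print(q[:,2],np.polyfit(d,q[:,2],1),arm.get_obs()['wrist_force'])
E
```

```text
time_s: 11.6
tcp_pos: [0.6405, -0.1076, 0.1755]
tcp_rot: [-180.0, -0.0, 29.8]
wrist_force: [0.5, 2.6, 1.2]
gripper_width: 0.005
grasp_force: 1.1
time_s: 11.9
tcp_pos: [0.6405, -0.1077, 0.1751]
tcp_rot: [180.0, -0.0, 29.8]
wrist_force: [2.0, 1.0, 3.9]
gripper_width: 0.003
grasp_force: 1.5
[0.1746 0.1739 0.1735 0.1735 0.1736] [0.0067 0.1734] [2.3644 1.0987 3.9343]
```

```bash
python3 -m jog '[[0,0,0.05,0,0,0],[0,0,0.05,0,0,0],[0,0,0.05,0,0,0]]';python3 -m jog '[[0,0,0.05,0,0,0],[0,0,0.05,0,0,0],[0,0,0.05,0,0,0]]'
```

```text
time_s: 12.25
tcp_pos: [0.6405, -0.1077, 0.1748]
tcp_rot: [180.0, -0.0, 29.8]
wrist_force: [1.1, 2.1, 5.5]
gripper_width: 0.007
grasp_force: 2.5
time_s: 12.55
tcp_pos: [0.6406, -0.1076, 0.1744]
tcp_rot: [180.0, -0.0, 29.8]
wrist_force: [1.5, 1.8, 5.9]
gripper_width: 0.003
grasp_force: 3.2
```

```bash
python3 -m jog '[[0,0,0.05,0,0,0],[0,0,0.1,0,0,0],[0,0,0.1,0,0,0]]'; python3 -m jog '[[0,0,0.05,0,0,0],[0,0,0.1,0,0,0],[0,0,0.1,0,0,0],[0,0,0.1,0,0,0]]'
```

```text
time_s: 12.85
tcp_pos: [0.6406, -0.1076, 0.1739]
tcp_rot: [180.0, -0.0, 29.8]
wrist_force: [-1.2, 1.9, 10.0]
gripper_width: 0.004
grasp_force: 4.9
time_s: 13.25
tcp_pos: [0.6407, -0.1076, 0.1734]
tcp_rot: [180.0, -0.1, 29.8]
wrist_force: [-1.3, 3.1, 13.7]
gripper_width: 0.005
grasp_force: 6.7
```

The force rises to about 14 N with little motion, so the stock rests on the blade. Backing straight off.

```bash
python3 -m jog '[[0,0,-0.2,0,0,0],[0,0,-0.5,0,0,0],[0,0,-1.5,0,0,0],[0,0,-4,0,0,0],[0,0,-7,0,0,0],[0,0,-10,0,0,0],[0,0,-12,0,0,0],[0,0,-12,0,0,0]]'; python3 -m jog '[[0,0,0,0,0,0],[0,0,0,0,0,0],[0,0,0,0,0,0]]'; python3 - <<'E'
from h import *
np.set_printoptions(precision=4,suppress=True)
f=grab('side','s11');a=cv2.resize(f['img'][140:260,150:350,::-1],None,fx=4,fy=4,interpolation=2)
f=grab('top','t11');q=[pt('t11',u,v) for u,v in((208,186),(212,194),(220,209),(226,220))]
q=np.array(q);d=(q[:,:2]-q[-1,:2])@[.866,.5];print(q[:,2],np.polyfit(d,q[:,2],1))
cv2.imwrite('pics/s11c.png',a)
E
```

```text
time_s: 14.05
tcp_pos: [0.641, -0.1079, 0.2957]
tcp_rot: [179.8, -0.2, 29.8]
wrist_force: [0.0, -0.1, 0.7]
gripper_width: 0.005
grasp_force: 0.0
time_s: 14.35
tcp_pos: [0.6402, -0.1077, 0.2907]
tcp_rot: [-179.9, 0.1, 29.8]
wrist_force: [0.9, 0.2, 0.6]
gripper_width: 0.006
grasp_force: 0.0
[0.1731 0.1737 0.1737 0.1746] [-0.0128  0.1744]
```

View pics/s11c.png

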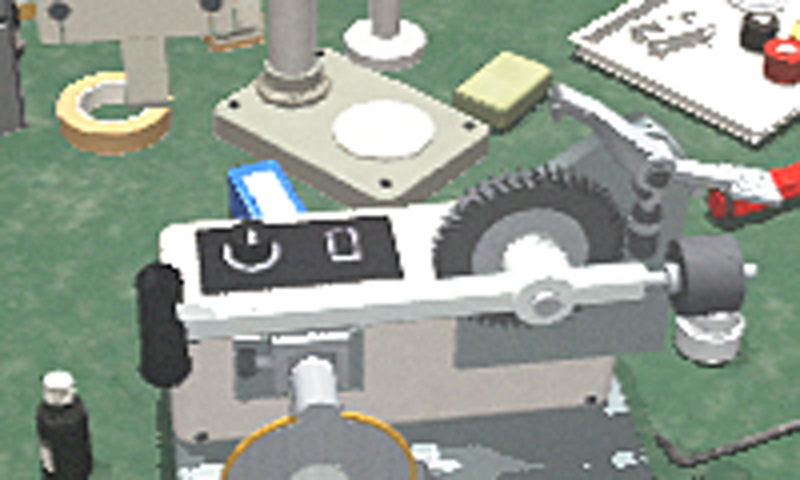

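The bar is level with the stock on the blade rim at crop (318,410), the pawl nose is up at (560,92), and the gripper is clear. Handing in.

```bash
python3 -c "from plant import arm;print(arm.sign_off())"
```

```text
the job is handed in; nothing more can be done
None
```

The job is handed in: the pawl is thrown clear, the bar stock rests on the blade with the arm about level, and the gripper is backed off, touching nothing; the sign-off returned no verdict.

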